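Set the stirrer's speed selector and start it

ROBOT

A 7-joint arm with a two-finger parallel gripper is mounted at the origin on the work surface. World frame = base frame: x ahead of the robot, y to its left, z up, the work surface at z = 0. Lengths are in m, angles in rad, forces in N, time in s.
With the tool pointing down it reaches from about 0.4 to 0.85 m from the base axis. Payload 4.5 kg.
Tool frame: the origin (TCP) lies where the fingers leave the gripper's body, on its centre line; the fingertips stand 64 mm ahead of it and the grasp point (between the pads) lies 45 mm ahead of it; z points along the fingers, y is the direction in which the jaws open and shut (so a half turn about z gives the same grasp; the last joint's range is limited). The gripper opens to 88 mm and grips with 3 to 60 N. Pads are 18 mm wide; open, the fingers measure 123 mm over their backs; the gripper's body (75 mm by 187 mm) begins 45 mm behind the grasp point.
Start: joints at [1.146, 0.689, -0.195, 1.565, 0.157, 0.902, -0.215], TCP at [0.277, -0.56, 0.303] pointing down, gripper open.
Joint ranges: [-3.01, 3.01], [-0.46, 2.08], [-1.47, 1.51], [0.13, 2.56], [-1, 4.14], [0.04, 2.09], [-2.66, 2.66]. Speed limits (rad/s): [2.57, 2.57, 3.14, 3.14, 3.14, 3.14, 3.14].

INTERFACE

Orientations are given as a unit quaternion [x, y, z, w].
In Python, from plant import monitor, snapshot, workorder, finder gives the robot as it stands.
- The arm moves only by the tool carry_out, never from a script. Its argument "motion" is one flat list of numbers, 6 for each row, row after row: the shift along the tool's x, y, z in cm, then the turn, a rotation vector about the tool's x, y, z in rad. In form: [x, y, z, rx, ry, rz, x, y, z, rx, ry, rz, ...]. A call has 1 to 8 rows; each row shifts and turns the commanded pose from where the row before left it, along the tool's axes as they then stand; what a row does not reach is not made up. A row lasts 1/8 s, in which the tool goes at most 62.5 mm and 10.7 degrees, less where a joint would pass 70% of its speed; a pose out of reach is approached as far as the arm can. A call with a gripper value outside its range is refused whole. "hand" is the finger opening in cm, from 0 to 8.81, set as the call begins (left out, the last holds). The fingers move at their own pace and stop on an object; "grip_force" is the grip in N (left out, the last holds). Time passes only in rows, so rows that do not move let the fingers close. It gives the time, the measured TCP pose, the force and the opening at its end, in the units of the state.
- monitor.get_state(): the state, without advancing time (a new reading comes with each control period).
- snapshot(name): name is "scene" or "top"; returns a dict with "frame" (384x512x3 uint8, red, green, blue), "range_z" (384x512 float32, m along the optical axis (not along the pixel's ray), 0 where there is no reading), "fx", "fy", "cx", "cy" (pixels), "D" ([k1, k2, p1, p2, k3] as OpenCV has them; the pictures are not rectified), "rvec" (rotation vector, rad) and "tvec" (3), from world to camera coordinates, as OpenCV has them. Camera axes: x right, y down, z forward; pixel columns grow to the right and rows downward; lengths in m; the calibration is good to about 2 mm. A picture is of the moment at which its call begins.
- workorder.finish_job(): hands the job in, once; it reports no verdict.
Trained networks look in a picture, given as the dict that the camera call returned (one of the last four; its "shot" number tells which), for a name from the list of things; names that differ only in an ending like _2 or _b are one class to them, and where a whole thing is asked for, a point or a joint stands for the part that bears it (a point fixed in the world has none). Each returns a list of dicts, best first, with "p" (0 to 1); they miss things now and then, are a little off and sometimes report something else, mostly with a low value. They report only what shows in the picture. A call takes as long as a camera call.
- finder.masks_of(picture, thing): "pixels" (384x512 bool, what is visible of it) and "extent" ([left, top, right, bottom] in pixels, round what is visible of it).
The state is a dict: "clock": time; "q": joint angles; "qd": joint speeds; "joint_torque": joint torques, N m; "tool_pos": TCP position; "eef_rot": TCP orientation; "contact_force": force on the tool from outside, world axes, zero at the start; "moment": the same for the moment, N m; "opening": opening from 0.0 (shut) to 1.0 (fully open).
Only numpy, scipy, OpenCV 4.12 (cv2) and the standard library are available. Lean on these libraries where they do the work, as an engineer would, in place of code of your own. Each camera call takes 0.05 s, during which the arm holds its last target. There are 200 camera calls.

TASK

Set the magnetic stirrer running: with a fingertip, push its pointer-shaped speed selector clockwise, click by click, to the fifth mark after the off dot, gently, without pinching it and without running past that mark. Then press the start button fully down and let it come back up. Leave the round heat knob alone, do not lift or shift the stirrer, and disturb nothing standing on or around it.

Things in the scene. Friction and masses are not known exactly. Their poses are not given: they have to be found in the camera images.
- stirrer: White magnetic stirrer, a box 330 (x) x 260 (y) x 65 mm, loose on rubber feet, 3 to 4 kg. Origin: centre of its underside, z up, -x side towards the robot. The half nearest the robot is a flat control deck 65 mm above the bench; a plate (144 mm across, top at 77 mm) 85 mm towards +x carries a beaker. Selector axis at x=-90, y=50 mm, start button at -122, -80, heat knob at -45, -80.
- selector (a joint): Selector angle (rad): 0 at the off dot, growing clockwise from above, stops at 0 and 3.665. Eight click positions 0.5236 (30 degrees) apart: off, then seven tick marks; the fifth mark is 2.618. A sprung detent pulls it into the nearest position, tipping over halfway between two; this takes up to about 5 N at 34 mm from the axis. It starts at rest at off or at the first, second or third mark.
- selector_axis (a point): On the vertical axis of the speed selector, a black pointer knob, at its top, 27 mm above the deck. A bar 10 mm thick, 5 to 27 mm above the deck, reaches 46 mm from the axis at its pointing end (white line on top) and 14 mm at the blunt end; hub radius 12 mm at the axis. Off points 105 degrees counterclockwise from the stirrer's +x. Marks lie flat, 50 to 61 mm from the axis.
- selector_tip (a point): Middle of the end face of the selector's pointing end, 46 mm from the axis, 16 mm above the deck. x points outward along the pointer, z up.
- start (a joint): Travel (m) of the start button: 0 when up, 0.006 fully down. It is a spring button that needs about 5 N at the bottom and springs back.
- start_top (a point): Centre of the top of the start button, a black round push button 28 mm across in a grey housing on the deck, at the corner nearest the robot on the stirrer's -y side.
- heat (a joint): Angle (rad) of the heat knob, 0 at the start; must be left alone.
- heat_top (a point): Centre of the top of the heat knob: plain round black knob, 38 mm across, 18 mm high, on the deck 77 mm beyond the start button.
- beaker: Glass beaker, 72 mm across, 80 mm high, standing on the stirrer's plate. Origin: centre of its underside, z up.
- jar: Small amber glass jar, 44 mm across, 50 mm high, beside the stirrer on its +y side. Origin: centre of its underside.
- dish: White ceramic dish, 80 mm across, 22 mm high, beside the stirrer on its -y side. Origin: centre of its underside.
- reagent: Amber reagent bottle, 72 mm across, 160 mm high, standing to the left. Origin: centre of its underside.
- wash: Clear plastic bottle, 68 mm across, 170 mm high, standing to the right. Origin: centre of its underside.
- spatula: Steel spatula lying on the bench to the right. Its x axis runs along it.
- mug: White mug, 80 mm across, 90 mm high, standing to the left near the robot. Origin: centre of its underside.

How it is judged:
On the way, in this order (a step that is already met when the one before it is completed fails the run):
1. the selector rests in the click of the fifth mark, no longer touched (value of joint selector between 2.498 and 2.738 rad and contact force between the fingers and selector below 0.2 N), for 0.3 s.
2. the start button is pressed fully down (value of joint start above 0.0045 m).
At the end, for the whole second after the job is handed in: Selector at rest at the fifth mark (2.618 rad, within 0.12), start button up again (under 1.5 mm) after at least 4.5 mm of press, heat knob within 0.2 rad of its start, stirrer level, at rest, within 20 mm of where it stood, beaker upright on its plate (value of joint selector between 2.498 and 2.738 rad and value of joint start below 0.0015 m and value of joint heat between -0.2 and 0.2 rad and distance of stirrer from where it was at the start of the episode below 0.02 m and linear speed of stirrer below 0.02 m/s and angle between stirrer's own z axis and vertical below 0.05 rad and angle between beaker's own z axis and vertical below 0.2 rad and z of beaker in the frame of stirrer above 0.07 m); the robot touches nothing.
It fails at once if the selector runs past the fifth mark (more than 0.3 rad beyond it) (value of joint selector above 2.918 rad).
It fails at once if the selector is pinched or forced (over 22 N from the fingers) (contact force between the fingers and selector above 22 N).
It fails at once if the start button is pressed while the selector is not at the fifth mark (value of joint start above 0.003 m and (value of joint selector above 2.818 rad or value of joint selector below 2.418 rad)).
It fails at once if the heat knob is turned by more than 0.2 rad (value of joint heat above 0.2 rad or value of joint heat below -0.2 rad).
It fails at once if the stirrer is shifted over 20 mm, lifted or tipped, or the beaker or another thing moved over 30 mm, lifted or tipped (distance of stirrer from where it was at the start of the episode above 0.02 m or height (world z) of stirrer above 0.008 m or angle between stirrer's own z axis and vertical above 0.05 rad or height (world z) of beaker above 0.092 m or angle between beaker's own z axis and vertical above 0.2 rad or distance of any of beaker, jar, dish, reagent, wash, spatula, mug from where it was at the start of the episode above 0.03 m).
It also fails if it takes over 64 s, if anything falls off the work surface, if the arm or the gripper's body presses on something with over 40 N, if the wrist force passes 120 N, or if a joint passes its speed limit or range.

## Working session

There is one attempt and no reset: what is moved stays moved. The work goes in short steps, Python scripts to look and compute and a tool call to move; the robot and the scene stay as the last step left them, time stands still between calls to the robot, and variables do not carry over. Pictures are saved under pics/ and viewed, about 8 in all and at most 12, crops included, and the job is handed in when it is done.

Besides the shell and the picture viewer there is one more tool, called after "Request:" as a command line: name --argument value ..., lists and objects as JSON in quotes. carry_out: Moves the arm, as the interface text tells. Its arguments: {"type":"object","properties":{"motion":{"type":"array"},"hand":{"type":"number"},"grip_force":{"type":"number"}},"required":["motion"]}

```bash
mkdir -p pics; ls; cat > h.py <<'E'
import numpy as np, cv2
from plant import monitor, snapshot, workorder, finder
def world(s,u,v,z=None):
    K=np.array([[s['fx'],0,s['cx']],[0,s['fy'],s['cy']],[0,0,1.]]);R=cv2.Rodrigues(np.array(s['rvec'],float))[0];t=np.array(s['tvec'],float).ravel()
    n=cv2.undistortPoints(np.array([[[u,v]]],float),K,np.array(s['D'],float)).ravel()
    r=R.T@np.array([n[0],n[1],1.]);c=-R.T@t
    d=s['range_z'][int(round(v)),int(round(u))] if z is None else (z-c[2])/r[2]
    return c+r*d
def proj(s,P):
    K=np.array([[s['fx'],0,s['cx']],[0,s['fy'],s['cy']],[0,0,1.]])
    return cv2.projectPoints(np.array(P,float).reshape(-1,1,3),np.array(s['rvec'],float),np.array(s['tvec'],float),K,np.array(s['D'],float))[0].reshape(-1,2)
def cloud(s,m):
    v,u=np.nonzero(m&(s['range_z']>0));return np.array([world(s,a,b) for a,b in zip(u,v)])
E
python3 - <<'E'
from h import *
st=monitor.get_state();print(st)
for n in('top','scene'):
    s=snapshot(n);cv2.imwrite(f'pics/{n}0.png',s['frame'][:,:,::-1])
    for th in('stirrer','selector','start','heat','beaker'):
        for r in finder.masks_of(s,th)[:2]:
            c=cloud(s,r['pixels']);print(n,th,round(r['p'],2),r['extent'],len(c),np.round(np.median(c,0),3) if len(c) else 0)
E
```

```text
pics
{'clock': 0.0, 'q': array([ 1.14577197,  0.68998283, -0.19450109,  1.56633964,  0.15729792,
        0.9024919 , -0.21511929]), 'qd': array([-0.00039109,  0.00079221, -0.0002221 , -0.00045741,  0.0015009 ,
        0.00234811,  0.00127513]), 'joint_torque': array([ 2.57982374e-04, -5.27564049e+01, -1.26693718e+00, -1.53427863e+01,
       -5.26939903e-02,  6.75349540e-03,  2.11426045e-04]), 'tool_pos': array([ 0.27653948, -0.55991947,  0.30191149]), 'eef_rot': array([ 9.73793764e-01,  2.27431016e-01, -2.75116363e-04, -8.73282064e-04]), 'contact_force': array([-0.64060359, -0.18694729, -0.16316469]), 'moment': array([ 0.04563953, -0.0241359 , -0.01670347]), 'opening': 0.9997217013744362}
top stirrer 0.89 [172.0, 114.1, 257.6, 215.2] 5968 [0.648 0.106 0.065]
top selector 0.54 [201.8, 186.7, 211.7, 195.5] 80 [0.56  0.14  0.087]
top heat 0.53 [104.1, 167.4, 127.2, 190.5] 406 [0.592 0.466 0.11 ]
top beaker 0.63 [202.7, 121.1, 222.1, 141.4] 320 [0.768 0.123 0.103]
scene stirrer 0.76 [228.3, 182.1, 365.0, 300.4] 8995 [0.709 0.092 0.066]
scene selector 0.59 [287.0, 196.3, 311.0, 213.2] 188 [0.573 0.144 0.084]
scene selector 0.38 [330.3, 199.3, 349.1, 218.6] 280 [0.565 0.281 0.036]
scene start 0.48 [245.8, 197.8, 254.3, 206.2] 60 [0.561 0.007 0.086]
scene heat 0.72 [203.6, 225.9, 227.9, 246.1] 436 [ 0.592 -0.095  0.011]
scene heat 0.53 [252.6, 215.7, 267.7, 230.6] 153 [0.64  0.023 0.083]
scene beaker 0.67 [290.5, 217.6, 325.7, 262.6] 970 [0.757 0.124 0.129]
```

```bash
python3 - <<'E'
from h import *
t=cv2.imread('pics/top0.png');s=cv2.imread('pics/scene0.png')
a=cv2.resize(t[100:230,90:290],None,fx=4,fy=4,interpolation=cv2.INTER_CUBIC)[:,:800]
cv2.imwrite('pics/topc.png',a)
b=cv2.resize(s[170:310,200:380],None,fx=4.2,fy=4.2,interpolation=cv2.INTER_CUBIC)
cv2.imwrite('pics/scenec.png',b);print(a.shape,b.shape)
E
```

```text
(520, 800, 3) (588, 756, 3)
```

View pics/topc.png

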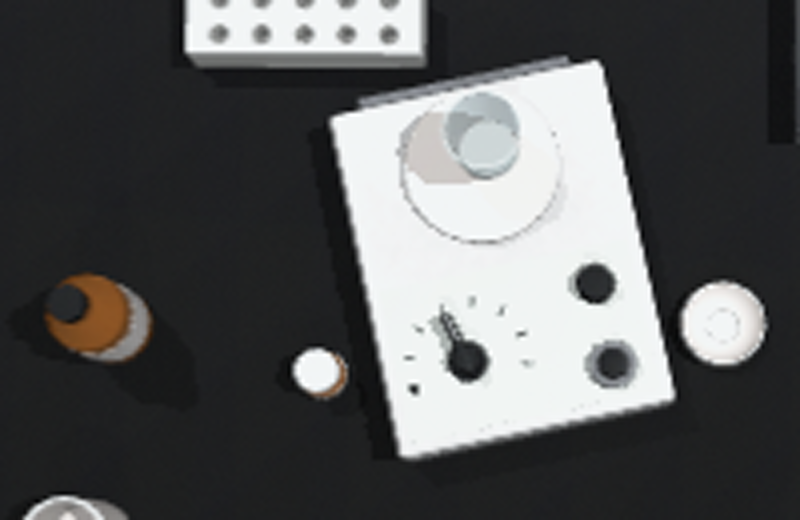

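View pics/scenec.png

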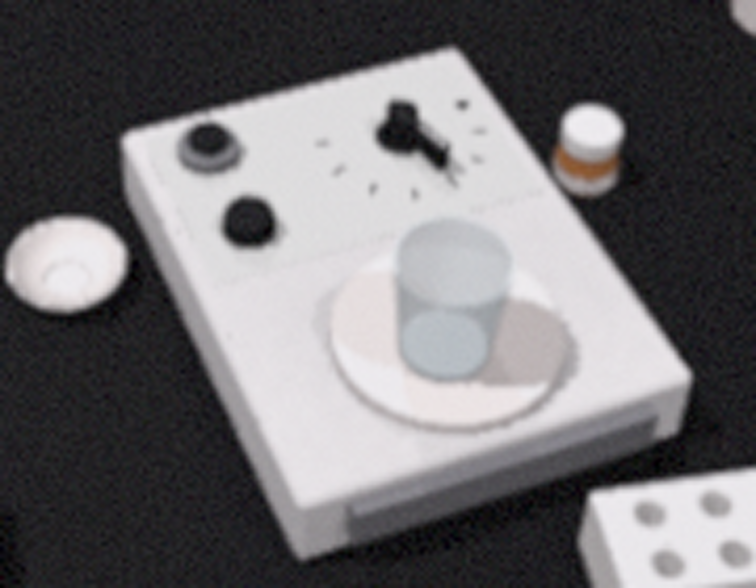

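```bash
python3 - <<'E'
from h import *
s=snapshot('top');p=lambda x,y,z:world(s,90+(x+.5)/4-.5,100+(y+.5)/4-.5,z)
C=[p(*c,.065) for c in((330,117),(600,62),(675,400),(402,458))]
print(np.round(C,4), [np.linalg.norm(C[i]-C[i-1]).round(3) for i in range(4)])
m=finder.masks_of(s,'stirrer')[0]['pixels']
c=cloud(s,m);c=c[(abs(c[:,2]-.065)<.004)]
print('rect',cv2.minAreaRect(c[:,:2].astype(np.float32)), np.median(c[:,2]))
# marks
ctr=p(467,360,.092)
M=[p(*c,.065) for c in((413,389),(408,357),(419,329),(442,308),(473,300),(502,310),(520,333),(527,362))]
M=np.array(M)[:,:2]
from scipy.optimize import least_squares
L=np.array([[-.165,.13],[.165,.13],[.165,-.13],[-.165,-.13]])
L=np.array([[.165,.13],[.165,-.13],[-.165,-.13],[-.165,.13]])
a=np.radians(105-30*np.arange(8));L2=np.c_[-.09+.0555*np.cos(a),.05+.0555*np.sin(a)]
L3=np.array([[-.122,-.08],[-.045,-.08]]);B3=np.array([p(612,364,.085),p(595,284,.083)])[:,:2]
A=np.r_[L,L2,L3];B=np.r_[np.array(C)[:,:2],M,B3]
f=lambda q:((np.c_[np.cos(q[2])*A[:,0]-np.sin(q[2])*A[:,1],np.sin(q[2])*A[:,0]+np.cos(q[2])*A[:,1]]+q[:2])-B)
r=least_squares(lambda q:f(q).ravel(),[.65,.1,.2]);print('fit',r.x);print(np.round(f(r.x)*1000,1))
x,y,th=r.x;W=lambda a,b:np.round([x+np.cos(th)*a-np.sin(th)*b,y+np.sin(th)*a+np.cos(th)*b],4)
print('axis',W(-.09,.05),'start',W(-.122,-.08),'heat',W(-.045,-.08),'plate',W(.085,0),'deck corner',W(-.165,.13),'meas knob',ctr, p(448,325,.092))
E
```

```text
[[ 0.7889  0.2712  0.065 ]
 [ 0.8425  0.0194  0.065 ]
 [ 0.5241 -0.0502  0.065 ]
 [ 0.4706  0.2     0.065 ]] [np.float64(0.326), np.float64(0.257), np.float64(0.326), np.float64(0.256)]
rect ((0.662255048751831, 0.11055629700422287), (0.33768776059150696, 0.2581646144390106), 11.841970443725586) 0.0647579386646786
fit [0.65804027 0.11051019 0.21159628]
[[ 3.2  1.1]
 [ 4.2 -1.3]
 [-0.1 -1.1]
 [-1.2  2.9]
 [ 0.2 -0.9]
 [-1.3  0.2]
 [ 0.   1.1]
 [-0.3  0.8]
 [-1.8  1.3]
 [-1.3  0.8]
 [-1.2 -1.7]
 [-2.4 -1.2]
 [ 0.4 -1.2]
 [ 1.7 -0.7]]
axis [0.5595 0.1405] start [0.5556 0.0067] heat [0.6308 0.0228] plate [0.7411 0.1284] deck corner [0.4694 0.203 ] meas knob [0.55791982 0.1393125  0.092     ] [0.58987467 0.15683585 0.092     ]
```

```bash
cat > go.py <<'E'
from h import *
from scipy.spatial.transform import Rotation as Ro
A=np.array([.5585,.140])
def tgt(phi,r,t,z):  # pointer angle deg, radial, ccw offset
    p=np.radians(phi);u=np.array([np.cos(p),np.sin(p)]);n=np.array([-u[1],u[0]])
    return np.r_[A+r*u+t*n,z]
def rep(P,phi):
    s=monitor.get_state();R=Ro.from_quat(s['eef_rot']);x=R.as_matrix()[:,0]
    Rt=Ro.from_matrix(np.c_[[np.cos(phi),np.sin(phi),0],[np.sin(phi),-np.cos(phi),0],[0,0,-1]])
    print('clock',s['clock'],'pos',s['tool_pos'].round(4),'yaw',np.degrees(np.arctan2(x[1],x[0])).round(1),'F',s['contact_force'].round(2),'open',round(s['opening'],2),'q',s['q'].round(2))
    print('shift cm',(R.inv().apply(P-s['tool_pos'])*100).round(2),'rot',(R.inv()*Rt).as_rotvec().round(3))
E
python3 - <<'E'
from go import *
P=tgt(27.1,.034,.040,.30);print(P);rep(P,np.radians(27.1))
E
```

```text
[0.57054544 0.19109704 0.3       ]
clock 0.7 pos [ 0.2768 -0.5604  0.3028] yaw 26.3 F [-0.5  -0.07  0.21] open 1.0 q [ 1.15  0.69 -0.19  1.57  0.16  0.9  -0.22]
shift cm [ 59.62 -54.37   0.27] rot [ 0.     0.    -0.014]
```

Request:
carry_out --motion '[2.5, -2.25, 0, 0, 0, 0, 2.5, -2.25, 0, 0, 0, 0, 2.5, -2.25, 0, 0, 0, 0, 2.5, -2.25, 0, 0, 0, 0, 2.5, -2.25, 0, 0, 0, 0, 2.5, -2.25, 0, 0, 0, 0, 2.5, -2.25, 0, 0, 0, 0, 2.5, -2.25, 0, 0, 0, 0]' --hand 0

```text
clock: 1.7
tool_pos: [0.3769, -0.3094, 0.3029]
eef_rot: [0.974, 0.227, 0.0, 0.0]
contact_force: [-0.3, -0.2, 0.4]
opening: 0.112
```

Request:
carry_out --motion '[2.5, -2.25, 0, 0, 0, 0, 2.5, -2.25, 0, 0, 0, 0, 2.5, -2.25, 0, 0, 0, 0, 2.5, -2.25, 0, 0, 0, 0, 2.5, -2.25, 0, 0, 0, 0, 2.5, -2.25, 0, 0, 0, 0, 2.5, -2.25, 0, 0, 0, 0, 2.5, -2.25, 0, 0, 0, 0]'

```text
clock: 2.7
tool_pos: [0.4765, -0.0594, 0.3029]
eef_rot: [0.974, 0.227, 0.0, 0.0]
contact_force: [-0.4, 0.5, 0.2]
opening: 0.005
```

Request:
carry_out --motion '[2.5, -2.25, 0, 0, 0, 0, 2.5, -2.25, 0, 0, 0, 0, 2.5, -2.25, 0, 0, 0, 0, 2.5, -2.25, 0, 0, 0, 0, 2.5, -2.25, 0, 0, 0, 0, 2.5, -2.25, 0, 0, 0, 0, 2.5, -2.25, 0, 0, 0, 0, 0, 0, 0, 0, 0, 0]'

```text
clock: 3.7
tool_pos: [0.5635, 0.1618, 0.3026]
eef_rot: [0.973, 0.23, 0.001, -0.001]
contact_force: [-0.9, -0.2, 0.3]
opening: 0.005
```

```bash
python3 - <<'E'
from go import *
rep(tgt(27.1,.034,.040,.139),np.radians(27.1))
E
```

```text
clock 3.7 pos [0.5635 0.1618 0.3026] yaw 26.6 F [-0.92 -0.23  0.27] open 0.0 q [-0.29  0.63 -0.11  1.69  0.09  0.82 -1.55]
shift cm [ 1.91 -2.28 16.37] rot [-0.002 -0.002 -0.01 ]
```

Request:
carry_out --motion '[0.95, -1.15, 0, 0, 0, 0, 0.95, -1.15, 0, 0, 0, 0, 0, 0, 2.7, 0, 0, 0, 0, 0, 2.7, 0, 0, 0, 0, 0, 2.7, 0, 0, 0, 0, 0, 2.7, 0, 0, 0, 0, 0, 1.5, 0, 0, 0, 0, 0, 0, 0, 0, 0]'

```text
clock: 4.7
tool_pos: [0.5697, 0.1873, 0.179]
eef_rot: [0.974, 0.227, -0.001, 0.0]
contact_force: [-0.3, -0.4, -0.1]
opening: 0.003
```

```bash
python3 - <<'E'
from go import *
rep(tgt(27.1,.034,.040,.139),np.radians(27.1))
s=snapshot('scene');im=s['frame'][150:290,200:400,::-1];a=cv2.resize(im,None,fx=4,fy=4,interpolation=cv2.INTER_CUBIC)
cv2.imwrite('pics/s1.png',a)
E
```

```text
clock 4.7 pos [0.5697 0.1873 0.179 ] yaw 26.3 F [-0.3  -0.39 -0.15] open 0.0 q [-0.35  0.82 -0.09  1.75  0.12  0.58 -1.61]
shift cm [ 0.25 -0.3   4.  ] rot [-0.     0.002 -0.014]
```

View pics/s1.png

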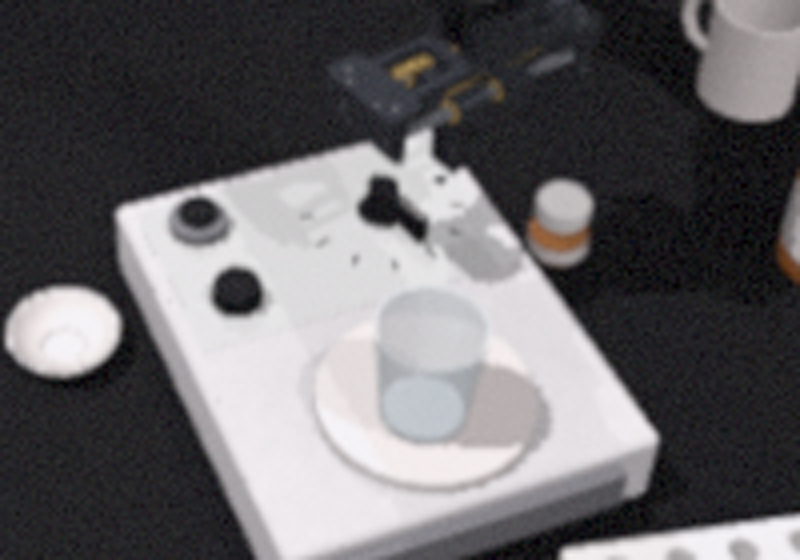

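Request:
carry_out --motion '[0.2, 0, 1.0, 0, 0, -0.01, 0, 0, 1.0, 0, 0, 0, 0, 0, 1.0, 0, 0, 0, 0, 0, 1.0, 0, 0, 0, 0, 0.5, 0, 0, 0, 0, 0, 0.5, 0, 0, 0, 0, 0, 0, 0, 0, 0, 0]'

```text
clock: 5.62
tool_pos: [0.577, 0.1783, 0.1401]
eef_rot: [0.973, 0.232, 0.0, 0.0]
contact_force: [-0.5, -0.2, 0.0]
opening: 0.006
```

```bash
python3 - <<'E'
from go import *
rep(tgt(27.1,.034,.024,.139),np.radians(27.1))
E
```

```text
clock 5.625 pos [0.577  0.1783 0.1401] yaw 26.8 F [-0.46 -0.23  0.04] open 0.01 q [-0.33  0.88 -0.08  1.75  0.13  0.51 -1.6 ]
shift cm [0.01 0.17 0.11] rot [ 0.001 -0.001 -0.006]
```

Request:
carry_out --motion '[0, 0.15, 0.1, 0, 0, 0, 0.11, 0.175, 0, 0, 0, 0.05, 0.11, 0.175, 0, 0, 0, 0.05, 0.11, 0.175, 0, 0, 0, 0.05, 0.11, 0.175, 0, 0, 0, 0.05, 0.11, 0.175, 0, 0, 0, 0.05, 0.11, 0.175, 0, 0, 0, 0.05, 0.11, 0.175, 0, 0, 0, 0.05]'

```text
clock: 6.62
tool_pos: [0.5871, 0.1725, 0.1387]
eef_rot: [0.998, 0.06, -0.0, -0.002]
contact_force: [-0.3, 3.2, 0.2]
opening: 0.005
```

```bash
python3 - <<'E'
from go import *
phi=27.1-np.degrees(.35);rep(tgt(phi,.034,.024,.139),np.radians(phi))
E
```

```text
clock 6.625 pos [0.5871 0.1725 0.1387] yaw 6.8 F [-0.34  3.22  0.24] open 0.01 q [-0.36  0.89 -0.01  1.73 -0.    0.52 -1.81]
shift cm [ 0.16  0.47 -0.03] rot [-0.004  0.001 -0.004]
```

Request:
carry_out --motion '[0, 0, 0, 0, 0, 0, 0, 0, 0, 0, 0, 0]'

```text
clock: 6.88
tool_pos: [0.5885, 0.1679, 0.1388]
eef_rot: [0.998, 0.059, 0.0, 0.001]
contact_force: [0.3, 0.0, -0.6]
opening: 0.005
```

```bash
python3 - <<'E'
from go import *
phi=27.1-np.degrees(.35);rep(tgt(phi,.034,.024,.139),np.radians(phi))
E
```

```text
clock 6.875 pos [0.5885 0.1679 0.1388] yaw 6.8 F [ 0.27  0.03 -0.58] open 0.01 q [-0.35  0.89  0.    1.73  0.    0.52 -1.81]
shift cm [ 0.08 -0.   -0.02] rot [ 0.001 -0.001 -0.005]
```

Request:
carry_out --motion '[0.12, 0.175, 0, 0, 0, 0.05, 0.12, 0.175, 0, 0, 0, 0.05, 0.11, 0.175, 0, 0, 0, 0.05, 0.11, 0.175, 0, 0, 0, 0.05, 0.11, 0.175, 0, 0, 0, 0.05, 0.11, 0.175, 0, 0, 0, 0.05, 0, 0, 0, 0, 0, 0, 0, 0, 0, 0, 0, 0]'

```text
clock: 7.88
tool_pos: [0.5948, 0.1591, 0.1387]
eef_rot: [0.996, -0.09, 0.0, -0.0]
contact_force: [-0.3, 3.4, -0.3]
opening: 0.004
```

```bash
python3 - <<'E'
from go import *
phi=27.1-np.degrees(.65);rep(tgt(phi,.034,.024,.139),np.radians(phi))
s=snapshot('scene');im=s['frame'][170:270,260:400,::-1];a=cv2.resize(im,None,fx=5,fy=5,interpolation=cv2.INTER_CUBIC)
cv2.imwrite('pics/s2.png',a)
E
```

```text
clock 7.875 pos [0.5948 0.1591 0.1387] yaw -10.3 F [-0.31  3.4  -0.27] open 0.0 q [-0.37  0.9   0.07  1.72 -0.11  0.53 -1.99]
shift cm [ 0.17  0.12 -0.03] rot [-0.001  0.    -0.003]
```

View pics/s2.png

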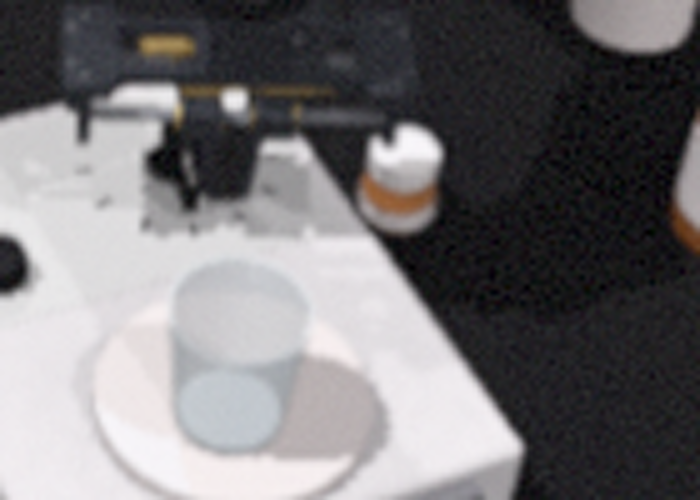

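Request:
carry_out --motion '[0.15, 0.175, 0, 0, 0, 0.05, 0.15, 0.175, 0, 0, 0, 0.05, 0.13, 0.175, 0, 0, 0, 0.05, 0, 0, 0, 0, 0, 0, 0, 0, 0, 0, 0, 0]'

```text
clock: 8.55
tool_pos: [0.5978, 0.151, 0.1387]
eef_rot: [0.986, -0.165, 0.0, 0.001]
contact_force: [-0.2, 0.1, -0.3]
opening: 0.009
```

```bash
python3 - <<'E'
from go import *
phi=27.1-np.degrees(.8);rep(tgt(phi,.034,.024,.139),np.radians(phi))
E
```

```text
clock 8.55 pos [0.5978 0.151  0.1387] yaw -19.0 F [-0.18  0.1  -0.28] open 0.01 q [-0.38  0.9   0.11  1.72 -0.16  0.53 -2.08]
shift cm [ 0.03 -0.09 -0.03] rot [ 0.001 -0.    -0.005]
```

Request:
carry_out --motion '[0, -0.6, 0, 0, 0, 0, 0, -0.6, 0, 0, 0, 0, 0, 0, -2, 0, 0, 0, 0, 0, -3, 0, 0, 0, 0, 0, -4, 0, 0, 0, 0, 0, -4, 0, 0, 0, -3, 3, 0, 0, 0, 0, -3, 3, 0, 0, 0, 0]'

```text
clock: 9.55
tool_pos: [0.5251, 0.1258, 0.2706]
eef_rot: [0.986, -0.165, 0.002, -0.001]
contact_force: [-0.4, 0.1, -0.0]
opening: 0.004
```

```bash
python3 - <<'E'
from go import *
rep(np.array([.5555,.0065,.22]),np.radians(-19))
ims=[]
for n,(r0,c0) in(('top',(160,170)),('scene',(170,230))):
    s=snapshot(n);ims.append(cv2.resize(s['frame'][r0:r0+75,c0:c0+100,::-1],None,fx=4,fy=4,interpolation=cv2.INTER_CUBIC))
    for r in finder.masks_of(s,'start')[:1]+finder.masks_of(s,'selector')[:1]: print(n,r['p'],r['extent'],np.median(cloud(s,r['pixels']),0).round(4))
cv2.imwrite('pics/s3.png',np.hstack(ims))
E
```

```text
clock 9.55 pos [0.5251 0.1258 0.2706] yaw -19.0 F [-0.42  0.08 -0.02] open 0.0 q [-0.41  0.62  0.15  1.87 -0.14  0.65 -2.08]
shift cm [ 6.74 10.3   5.07] rot [-0.002 -0.003  0.   ]
scene 0.44 [245.9, 197.6, 252.7, 208.6] [0.5625 0.0064 0.0866]
scene 0.71 [289.6, 194.2, 301.9, 215.3] [0.5696 0.1373 0.0869]
```

View pics/s3.png

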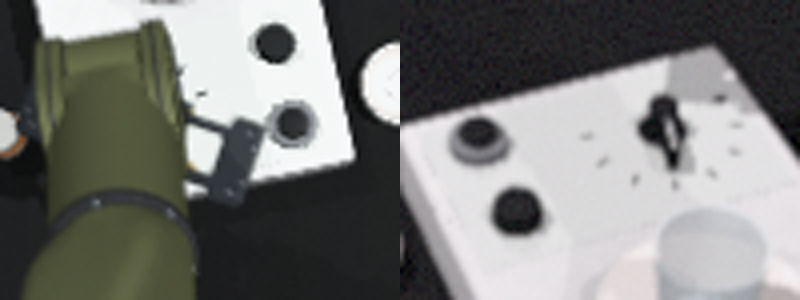

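```bash
python3 - <<'E'
from go import *
s=snapshot('scene');im=s['frame'][180:225,275:325,::-1]
a=cv2.resize(im,None,fx=12,fy=12,interpolation=cv2.INTER_CUBIC)
th=.2116
def pt(P,c,z):
    q=proj(s,[[*P,z]])[0];cv2.circle(a,tuple(int(v) for v in((q-[275,180]+.5)*12-.5)),5,c,-1)
pt(A,(0,0,255),.092)
for k in range(8):
    w=np.radians(105-30*k)+th;d=np.array([np.cos(w),np.sin(w)])
    pt(A+.0555*d,(0,255,0),.065);pt(A+.046*d,(0,(k==5)*255,255),.092)
cv2.imwrite('pics/s4.png',a)
g=s['frame'].mean(2);m=finder.masks_of(s,'selector')[0]['pixels'];c=cloud(s,m&(g<90));c=c[(c[:,2]>.075)&(c[:,2]<.1)]
d=c[:,:2]-A;f=np.hypot(*d.T)>.02;print(f.sum(),np.degrees(np.arctan2(np.median(d[f,1]),np.median(d[f,0]))))
E
```

```text
24 -4.004728014827825
```

View pics/s4.png

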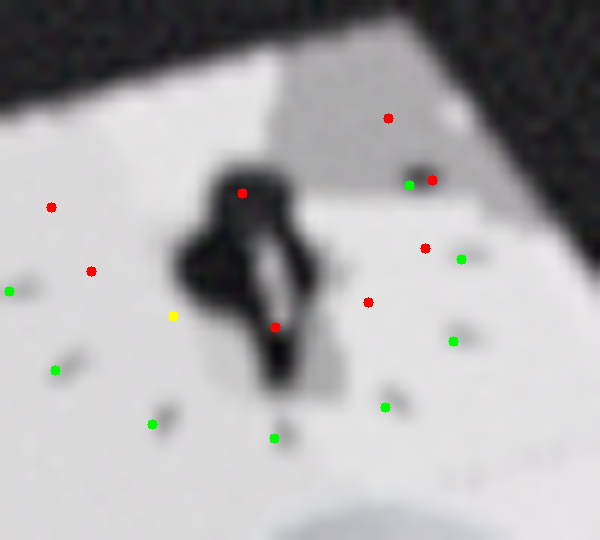

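```bash
python3 - <<'E'
from go import *
for a,t,z in((-2.9,.022,.27),(-2.9,.022,.139)): print(tgt(a,.032,t,z));rep(tgt(a,.032,t,z),np.radians(-2.9))
E
```

```text
[0.59157206 0.16035285 0.27      ]
clock 9.95 pos [0.5266 0.127  0.2691] yaw -18.9 F [-0.63  0.34 -0.7 ] open 0.0 q [-0.41  0.63  0.14  1.87 -0.14  0.65 -2.08]
shift cm [ 5.06 -5.27 -0.08] rot [-0.001 -0.002 -0.28 ]
[0.59157206 0.16035285 0.139     ]
clock 9.95 pos [0.5266 0.127  0.2691] yaw -18.9 F [-0.63  0.34 -0.7 ] open 0.0 q [-0.41  0.63  0.14  1.87 -0.14  0.65 -2.08]
shift cm [ 5.04 -5.25 13.02] rot [-0.001 -0.002 -0.28 ]
```

Request:
carry_out --motion '[2.5, -2.6, 0, 0, 0, 0, 2.5, -2.6, 0, 0, 0, 0, 0, 0, 0, 0, 0, -0.14, 0, 0, 0, 0, 0, -0.14, 0, 0, 3, 0, 0, 0, 0, 0, 3, 0, 0, 0, 0, 0, 3, 0, 0, 0, 0, 0, 0, 0, 0, 0]'

```text
clock: 10.95
tool_pos: [0.5887, 0.1592, 0.1765]
eef_rot: [1.0, -0.025, -0.002, 0.001]
contact_force: [-0.3, -0.3, -0.4]
opening: 0.006
```

```bash
python3 - <<'E'
from go import *
rep(tgt(-2.9,.032,.022,.139),np.radians(-2.9))
E
```

```text
clock 10.95 pos [0.5887 0.1592 0.1765] yaw -2.9 F [-0.27 -0.28 -0.44] open 0.01 q [-0.37  0.84  0.05  1.72 -0.07  0.59 -1.89]
shift cm [ 0.3  -0.13  3.75] rot [ 0.002  0.004 -0.   ]
```

Request:
carry_out --motion '[0.3, -0.1, 1.3, 0, 0, 0, 0, 0, 1.3, 0, 0, 0, 0, 0, 1.1, 0, 0, 0, 0.1, 0.5, 0, 0, 0, 0, 0.1, 0.4, 0, 0, 0, 0, 0, 0, 0, 0, 0, 0, 0, 0, 0, 0, 0, 0]'

```text
clock: 11.82
tool_pos: [0.5946, 0.1503, 0.1421]
eef_rot: [1.0, -0.026, 0.0, 0.0]
contact_force: [-0.7, 0.2, -0.7]
opening: 0.001
```

Request:
carry_out --motion '[0.05, 0.17, 0, 0, 0, 0.05, 0.05, 0.17, 0, 0, 0, 0.05, 0.05, 0.17, 0, 0, 0, 0.05, 0.05, 0.17, 0, 0, 0, 0.05, 0, 0, 0, 0, 0, 0, 0, 0, 0, 0, 0, 0]'

```text
clock: 12.58
tool_pos: [0.5954, 0.1441, 0.1417]
eef_rot: [0.992, -0.125, 0.0, -0.0]
contact_force: [1.2, -0.1, -0.6]
opening: 0.006
```

```bash
python3 - <<'E'
from go import *
phi=-2.9-np.degrees(.2);rep(tgt(phi,.034,.0108,.139),np.radians(phi))
E
```

```text
clock 12.575 pos [0.5954 0.1441 0.1417] yaw -14.4 F [ 1.18 -0.15 -0.56] open 0.01 q [-0.36  0.89  0.09  1.73 -0.15  0.53 -2.  ]
shift cm [-0.08  0.23  0.27] rot [-0. -0. -0.]
```

Request:
carry_out --motion '[0, 0.2, 0, 0, 0, 0.03, 0.03, 0.17, 0, 0, 0, 0.03, 0, 0, 0, 0, 0, 0, 0, 0, 0, 0, 0, 0]'

```text
clock: 13.08
tool_pos: [0.5956, 0.1423, 0.1419]
eef_rot: [0.988, -0.155, 0.001, -0.002]
contact_force: [2.8, 3.6, -1.8]
opening: 0.007
```

```bash
python3 - <<'E'
from go import *
phi=-18.5;rep(tgt(phi,.034,.0108,.139),np.radians(phi))
s=snapshot('scene');im=s['frame'][170:230,270:340,::-1];a=cv2.resize(im,None,fx=7,fy=7,interpolation=cv2.INTER_CUBIC)
cv2.imwrite('pics/s5.png',a)
E
```

```text
clock 13.075 pos [0.5956 0.1423 0.1419] yaw -17.8 F [ 2.83  3.59 -1.82] open 0.01 q [-0.37  0.89  0.11  1.73 -0.17  0.52 -2.04]
shift cm [-0.05  0.31  0.29] rot [-0.003 -0.002  0.012]
```

View pics/s5.png

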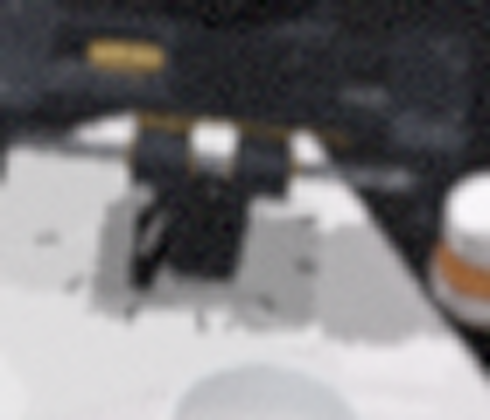

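Request:
carry_out --motion '[0, 0.15, 0, 0, 0, 0.03, 0, 0.15, 0, 0, 0, 0.03, 0, 0, 0, 0, 0, 0, 0, 0, 0, 0, 0, 0]'

```text
clock: 13.62
tool_pos: [0.5958, 0.141, 0.1421]
eef_rot: [0.983, -0.184, 0.002, -0.003]
contact_force: [4.5, 6.9, -4.1]
opening: 0.0
```

```bash
python3 - <<'E'
from go import *
phi=-21.5;rep(tgt(phi,.034,.0108,.139),np.radians(phi))
E
```

```text
clock 13.625 pos [0.5958 0.141  0.1421] yaw -21.2 F [ 4.5   6.89 -4.06] open 0.0 q [-0.37  0.89  0.12  1.74 -0.19  0.52 -2.07]
shift cm [-0.04  0.39  0.3 ] rot [-0.007 -0.003  0.005]
```

```bash
python3 - <<'E'
from go import *
s=snapshot('scene');im=s['frame'][180:225,275:325,::-1]
a=cv2.resize(im,None,fx=12,fy=12,interpolation=cv2.INTER_CUBIC)
off=proj(s,[[*A,.092]])[0]
for w in(-2.9,-17.9,-32.9,-47.9):
    d=np.array([np.cos(np.radians(w)),np.sin(np.radians(w))])
    for r,z in((.046,.092),(.046,.07)):
        q=proj(s,[[*(A+r*d),z]])[0]+[1,0];cv2.circle(a,tuple(int(v) for v in((q-[275,180]+.5)*12-.5)),4,(0,255 if z>.08 else 0,255),-1)
cv2.imwrite('pics/s6.png',a)
E
```

```text
(no output)
```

View pics/s6.png

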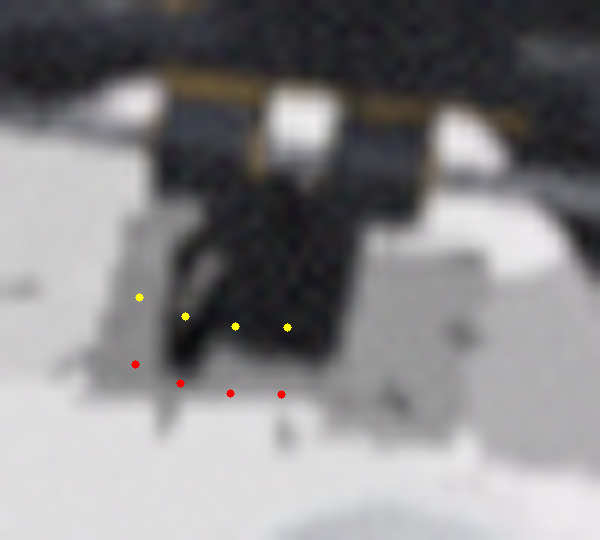

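Request:
carry_out --motion '[0.1, -0.5, 0, 0, 0, 0, 0.1, -0.7, 0, 0, 0, 0, 0.1, -0.7, 0, 0, 0, 0, 0, 0, -2, 0, 0, 0, 0, 0, -4, 0, 0, 0, 0, 0, -4, 0, 0, 0, 0, 0, -3, 0, 0, 0, 0, 0, 0, 0, 0, 0]'

```text
clock: 14.68
tool_pos: [0.6048, 0.1538, 0.2755]
eef_rot: [0.983, -0.185, 0.003, -0.001]
contact_force: [0.0, -0.6, 0.1]
opening: 0.006
```

```bash
python3 - <<'E'
from go import *
rep(np.array([.5555,.0065,.25]),np.radians(-2.9))
s=snapshot('scene');im=s['frame'][180:225,275:325,::-1]
a=cv2.resize(im,None,fx=12,fy=12,interpolation=cv2.INTER_CUBIC)
for w in(-2.9,-17.9,-32.9,-47.9):
    d=np.array([np.cos(np.radians(w)),np.sin(np.radians(w))])
    q=proj(s,[[*(A+.046*d),.092]])[0]+[1,0];cv2.circle(a,tuple(int(v) for v in((q-[275,180]+.5)*12-.5)),4,(0,255,255),-1)
cv2.imwrite('pics/s7.png',a)
g=s['frame'].mean(2);m=finder.masks_of(s,'selector')[0]['pixels'];c=cloud(s,m&(g<90));c=c[(c[:,2]>.075)&(c[:,2]<.1)]
d=c[:,:2]-A;f=np.hypot(*d.T)>.02;print(f.sum(),np.degrees(np.arctan2(np.median(d[f,1]),np.median(d[f,0]))))
E
```

```text
clock 14.675 pos [0.6048 0.1538 0.2755] yaw -21.3 F [ 0.03 -0.55  0.12] open 0.01 q [-0.42  0.72  0.18  1.61 -0.16  0.81 -2.12]
shift cm [ 0.75 15.52  2.5 ] rot [-0.003 -0.006 -0.321]
23 -24.13254566043845
```

View pics/s7.png

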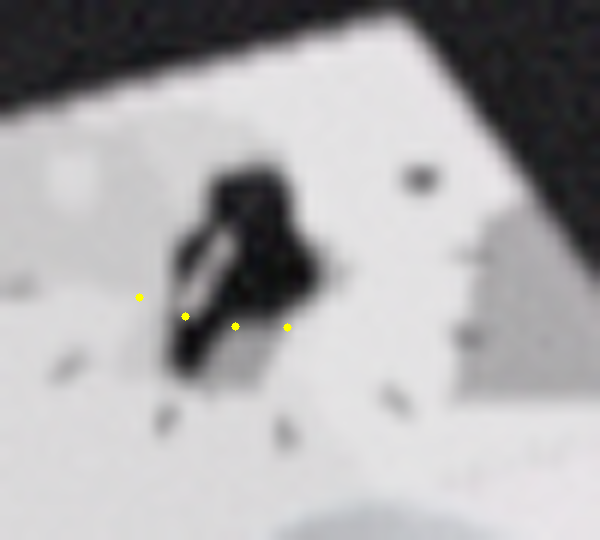

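```bash
python3 - <<'E'
from go import *
s=snapshot('scene');B=np.array([.5555,.0065])
m=np.zeros((384,512),bool);m[190:215,232:270]=1
c=cloud(s,m);f=s['frame'].mean(2)[m&(s['range_z']>0)];r=np.hypot(*(c[:,:2]-B).T)
top=c[(c[:,2]>.082)&(f<70)];print('top ctr',top.mean(0).round(4),len(top),np.percentile(top[:,2],[10,50,90]).round(4))
B=top.mean(0)[:2];r=np.hypot(*(c[:,:2]-B).T)
for a in range(0,30,3):
    k=(r>=a/1000)&(r<(a+3)/1000);print(a,k.sum(),np.percentile(c[k,2],[20,50,80]).round(4),f[k].mean().round())
E
```

```text
top ctr [0.5616 0.0073 0.0862] 46 [0.0833 0.0867 0.0889]
0 2 [0.0877 0.0881 0.0886] 41.0
3 11 [0.0858 0.0866 0.0878] 39.0
6 22 [0.0792 0.0844 0.0873] 53.0
9 23 [0.0788 0.0843 0.0869] 67.0
12 25 [0.0759 0.0783 0.0851] 105.0
15 51 [0.0678 0.0751 0.0775] 139.0
18 38 [0.067  0.0748 0.0775] 154.0
21 32 [0.0648 0.0662 0.0688] 208.0
24 24 [0.0643 0.0657 0.0666] 213.0
27 33 [0.0644 0.066  0.0678] 223.0
```

```bash
python3 - <<'E'
from go import *
rep(np.array([.557,.007,.25]),np.radians(-21.3))
E
```

```text
clock 14.825 pos [0.6027 0.1539 0.2713] yaw -21.3 F [ 0.49 -0.54 -0.79] open 0.0 q [-0.42  0.73  0.18  1.62 -0.16  0.81 -2.12]
shift cm [ 1.07 15.34  2.14] rot [0.001 0.001 0.   ]
```

Request:
carry_out --motion '[0.2, 3.0, 0, 0, 0, 0, 0.2, 3.0, 0, 0, 0, 0, 0.2, 3.0, 0, 0, 0, 0, 0.2, 3.0, 0, 0, 0, 0, 0.2, 3.3, 0, 0, 0, 0, 0, 0, 3, 0, 0, 0, 0, 0, 3, 0, 0, 0, 0, 0, 0, 0, 0, 0]'

```text
clock: 15.82
tool_pos: [0.5551, 0.0078, 0.2091]
eef_rot: [0.983, -0.185, -0.003, 0.001]
contact_force: [0.3, 0.8, -0.2]
opening: 0.003
```

```bash
python3 - <<'E'
from go import *
rep(np.array([.557,.007,.16]),np.radians(-21.3))
E
```

```text
clock 15.825 pos [0.5551 0.0078 0.2091] yaw -21.3 F [ 0.33  0.77 -0.23] open 0.0 q [-0.17  0.74  0.12  1.87 -0.16  0.55 -1.89]
shift cm [ 0.24 -0.01  4.91] rot [0.003 0.006 0.   ]
```

Request:
carry_out --motion '[0.2, 0, 2.5, 0, 0, 0, 0, 0, 2.4, 0, 0, 0, 0, 0, 0.5, 0, 0, 0, 0, 0, 0.4, 0, 0, 0, 0, 0, 0.2, 0, 0, 0, 0, 0, 0.2, 0, 0, 0, 0, 0, 0, 0, 0, 0, 0, 0, 0, 0, 0, 0]'

```text
clock: 16.82
tool_pos: [0.5595, 0.0072, 0.1502]
eef_rot: [0.983, -0.185, 0.001, -0.0]
contact_force: [1.2, 0.3, 1.7]
opening: 0.0
```

Request:
carry_out --motion '[0, 0, 0.15, 0, 0, 0, 0, 0, 0.15, 0, 0, 0, 0, 0, 0.15, 0, 0, 0, 0, 0, 0.15, 0, 0, 0, 0, 0, 0, 0, 0, 0, 0, 0, 0, 0, 0, 0]'

```text
clock: 17.58
tool_pos: [0.5595, 0.0072, 0.1453]
eef_rot: [0.983, -0.185, 0.001, -0.0]
contact_force: [-1.1, 1.4, 16.1]
opening: 0.004
```

Request:
carry_out --motion '[0, 0, 0.1, 0, 0, 0, 0, 0, 0, 0, 0, 0, 0, 0, -0.5, 0, 0, 0, 0, 0, -0.5, 0, 0, 0, 0, 0, -2, 0, 0, 0, 0, 0, -4, 0, 0, 0, 0, 0, -4, 0, 0, 0, 0, 0, -2, 0, 0, 0]'

```text
clock: 18.58
tool_pos: [0.5588, 0.0071, 0.274]
eef_rot: [0.983, -0.185, 0.0, 0.0]
contact_force: [0.5, -0.6, -0.9]
opening: 0.008
```

Request:
carry_out --motion '[-1, 3, 0, 0, 0, 0, -1, 3, 0, 0, 0, 0, -1, 3, 0, 0, 0, 0, -1, 3, 0, 0, 0, 0, 0, 3, 0, 0, 0, 0, 0, 0, 0, 0, 0, 0, 0, 0, 0, 0, 0, 0]'

```text
clock: 19.45
tool_pos: [0.4674, -0.1172, 0.2724]
eef_rot: [0.983, -0.184, -0.001, -0.0]
contact_force: [-0.4, -0.1, 0.3]
opening: 0.003
```

```bash
python3 - <<'E'
from go import *
rep(np.array([.557,.007,.16]),np.radians(-21.3))
ims=[]
for n,(r0,c0) in(('top',(150,165)),('scene',(170,230))):
    s=snapshot(n);ims.append(cv2.resize(s['frame'][r0:r0+75,c0:c0+100,::-1],None,fx=4,fy=4,interpolation=cv2.INTER_CUBIC))
m=np.zeros((384,512),bool);m[190:215,232:270]=1
c=cloud(s,m);f=s['frame'].mean(2)[m&(s['range_z']>0)];top=c[(c[:,2]>.082)&(f<70)];print('button',top.mean(0).round(4),len(top))
cv2.imwrite('pics/s8.png',np.hstack(ims))
E
```

```text
clock 19.45 pos [ 0.4674 -0.1172  0.2724] yaw -21.2 F [-0.4  -0.11  0.34] open 0.0 q [ 0.08  0.56  0.11  2.03 -0.12  0.56 -1.67]
shift cm [  3.87 -14.81  11.24] rot [-0.001  0.001  0.001]
button [0.5619 0.0069 0.0867] 46
```

View pics/s8.png

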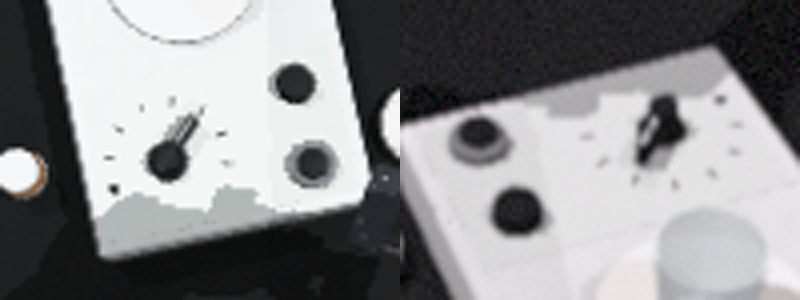

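The top view (left) shows the off dot at (113,188), then marks 1 to 4 at about (108,157), (119,130), (142,108) and (173,100). The pointer covers mark 5 at (202,110). The button is up and nothing else has moved, so I'm handing the job in.

```bash
python3 -c "
from h import *
print(workorder.finish_job())"
```

```text
the job is handed in; nothing more can be done
None
```

I pushed the speed selector from the third mark to the fifth with the closed fingertips, pressed the start button fully down and released it, then handed the job in. No verdict was reported.

**Selector:** the final top view shows the pointer on the fifth mark. The scene view agrees, with the pointer in line with the fifth-mark position I projected into it. One rough depth estimate disagreed, reading about 9° short, but the selector was untouched by then. I took the pictures as more reliable.

**Pushing it:** the first sweep moved it only one click, to the fourth mark, which I saw in a picture, so I did a second push. My estimate of where the fingertip meets the pointer was off, and I never fully explained it. In the second push I kept pressing briefly after the pointer had reached the fifth mark. The force was about 9 N, under the 22 N limit, and I saw no run-past in the pictures.

**Start button:** it bottomed out at about 16 N after roughly 5–6 mm of travel. Afterwards its top measured 86.7 mm high, against 86.2 mm before, so it came back up.

**Everything else:** the last pictures show no visible movement of the stirrer, heat knob or beaker, and the arm was clear of everything. I did not measure the other objects separately at the end. The clock read about 19.5 s of the 64 s allowed.

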